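Ready the chain-wax pan and start its timer

TASK

We are setting the chain-wax pan to warm. Without lifting or tipping it off its plate, turn the lidded pan's handle inward so that it lies over the hotplate, its end not sticking out past the hotplate's edge and well clear of the blue pot. Then put the yellow timer flat on the bench with its plain end square against the near end of the bolted-down vice, start key away from the vice, press the key fully in while the vice backs it up, and leave the timer there; disturb nothing else.

Things in the scene. Friction and masses are not known exactly. Their poses are not given: they have to be found in the camera images.
- hotplate: White two-plate hotplate, 300 (x) by 500 (y) mm, fixed. Origin: centre of its underside, on the bench; edges at x +-150, y +-250 mm. x points from its front, which faces the robot and has two black knobs (20 mm proud, 43 mm up, y +-130), to its back. Two black plates, 160 mm across, at y +130 and -130 mm, tops 85 mm above the bench: the pan stands on one, the pot on the other (varies).
- pan: Loose aluminium milk pan, 0.5 kg, 140 mm across the rim, 72 mm high, with a loose lid. Origin: centre of its underside, on the plate. One straight level black handle along its -x, 20 mm wide, 15 thick, 80 to 180 mm out, then a 24 mm wide end to 200; at first it juts past the hotplate's front. Only friction holds it: pinched by the handle it can be led round an arc about its centre.
- handle_end (a point): The outer end of the pan's handle: 200 mm from the pan's centre line, 60 mm above its underside (145 mm above the bench).
- handle_mid (a point): On the centre line of the pan's handle, 135 mm from the pan's centre line: a good place to pinch it from above (20 mm wide).
- lid: Steel lid of the pan, 146 mm across, loose, 0.12 kg, located by a 122 mm plug inside the rim; black knob whose top is 32 mm above the lid's origin (centre of the lid at the height of the rim). It stays on if the pan is moved smoothly.
- pot: Blue lidded pot, 140 mm across, 127 mm high with lid knob, 1.6 kg, loose, on the hotplate's other plate, with two loop lugs reaching 97 mm out along its +-x. Origin at the centre of its underside. Not to be touched.
- vice: Blue drill-press vice bolted to the bench, rigid. Origin on the bench, at the foot of the middle of its near end; its x points away from the robot, along its screw, 300 mm to the handle. The near end, the flat upright back of the fixed jaw, is the plane x = 0, 110 mm wide (y +-55), 75 mm high from the bench up.
- vice_end (a point): Centre of the vice's flat near end, 37 mm above the bench; the face is square to the vice's x axis.
- timer: Loose yellow bench timer lying face up, 110 (x) by 60 (y) by 30 mm high, 0.22 kg, green display on top. Origin: centre of its underside, on the bench. Plain flat end at x = +55 mm; the green start key stands out of the other end, at -x. It slides on the bench at about 1 to 3 N, so it skids before an unbacked key goes in.
- timer_flat_end (a point): Centre of the timer's plain flat end: x = +55 mm, 15 mm above its underside.
- start_key (a joint): Travel of the green start key in m: 0 out, 0.006 fully in. Sprung: begins to move at 2.5 N, fully in at 6 N, and comes back out by itself when released. It moves along the timer's +x.
- key_face (a point): Centre of the face of the start key, 69 mm from the timer's centre at rest, 15 mm above the timer's underside. The key is 34 mm wide (timer y) and 16 mm high and stands 14 mm out of the case.
- crank: Dark bicycle crank arm, 210 mm long, 24 mm high, lying on the bench in front of the hotplate's left half. Bystander.
- screwdriver: Red-handled screwdriver, 200 mm long, lying to the right of the vice and timer. Bystander.
- tape: Yellow roll of tape, 100 mm across, 25 mm high. Bystander.
- wax_tin: Orange jar with black cap, 72 mm across, 110 mm high, left of the hotplate. Bystander.

How it is judged:
On the way, in this order (a step that is already met when the one before it is completed fails the run):
1. the pan's handle is turned in over the hotplate, clear of the pot, the pan still on its plate (x of handle_end in the frame of hotplate between -0.155 and 0.155 m and y of handle_end in the frame of hotplate between -0.255 and 0.255 m and horizontal distance between handle_end and pot above 0.095 m), for 0.2 s.
2. the start key is pressed home while the timer bears against the vice (value of joint start_key above 0.0042 m and contact force between timer and vice above 1.5 N), for 0.1 s.
At the end, for the whole second after the job is handed in: Handle's end within the hotplate's outline (5 mm over allowed), over 95 mm from the pot's centre; pan flat within 25 mm of its plate's centre, lid on; timer face up on the bench, flat end within 12 mm of the vice's near end, square within 0.15 rad, 50 mm off its middle at most; key out; all at rest (all of step 1 and x of pan in the frame of hotplate between -0.025 and 0.025 m and (y of pan in the frame of hotplate between 0.105 and 0.155 m or y of pan in the frame of hotplate between -0.155 and -0.105 m) and angle between each of pan, timer's own z axis and vertical below 0.05 rad and z of lid in the frame of pan between 0.066 and 0.08 m and horizontal distance between lid and pan below 0.01 m and x of timer_flat_end in the frame of vice_end between -0.012 and 0.006 m and y of timer_flat_end in the frame of vice_end between -0.05 and 0.05 m and angle between the x axis of timer and the x axis of vice, either way round below 0.15 rad and height (world z) of timer below 0.006 m and value of joint start_key below 0.002 m and linear speed of each of timer, pan below 0.01 m/s); the robot touches nothing.
It fails at once if the pan is tipped (angle between pan's own z axis and vertical above 0.15 rad).
It fails at once if the pan is lifted off its plate (z of pan in the frame of hotplate above 0.1 m).
It fails at once if the pan knocks the pot (contact force between pan and pot above 1 N).
It fails at once if the pot is pushed aside (distance of pot from where it was at the start of the episode above 0.015 m).
It fails at once if a bystander is disturbed (distance of any of crank, screwdriver, tape, wax_tin from where it was at the start of the episode above 0.02 m).
It also fails if it takes over 62 s, if anything falls off the work surface, if the arm or the gripper's body presses on something with over 40 N, if the wrist force passes 120 N, or if a joint passes its speed limit or range.

ROBOT

A 7-joint arm with a two-finger parallel gripper is mounted at the origin on the work surface. World frame = base frame: x ahead of the robot, y to its left, z up, the work surface at z = 0. Lengths are in m, angles in rad, forces in N, time in s.
With the tool pointing down it reaches from about 0.4 to 0.85 m from the base axis. Payload 4.5 kg.
Tool frame: the origin (TCP) lies midway between the tips of the shut fingers; the grasp point (between the pads) lies ctrl.grasp_offset behind it (ctrl.grasp_offset is the distance from the TCP to the grasp point, in m); z points along the fingers, y is the line along which they close (so a half turn about z gives the same grasp; the last joint's range is limited). The gripper opens to 88 mm and grips with 3 to 60 N. Pads are 18 mm wide; open, the fingers measure 123 mm over their backs; the gripper's body (75 mm by 187 mm) begins 45 mm behind the grasp point.
Start: joints at [-1.128, 0.689, -0.195, 1.565, 0.157, 0.902, -0.215], TCP at [0.248, 0.574, 0.239] pointing down, gripper open.
Joint ranges: [-3.01, 3.01], [-0.46, 2.08], [-1.47, 1.51], [0.13, 2.56], [-1, 4.14], [0.04, 2.09], [-2.66, 2.66]. Speed limits (rad/s): [2.57, 2.57, 3.14, 3.14, 3.14, 3.14, 3.14].

INTERFACE

Orientations are given as a unit quaternion [w, x, y, z].
In Python, from cell import ctrl gives the robot as it stands.
- The arm moves only by the shell command python3 -m creep 'ROWS' [FORCE]. ROWS is JSON, a list of rows, each a list of 3 entries, a list of its own where there are three numbers: the shift along the world's x, y, z in cm, then the turn, a rotation vector about the world's x, y, z in degrees, then the opening, from 0 (shut) to 1 (fully open). A call has 1 to 20 rows; each row shifts and turns the commanded pose from where the row before left it; what a row does not reach is not made up. A row lasts 1/10 s, in which the tool goes at most 50 mm and 8.59 degrees, less where a joint would pass 70% of its speed; a pose out of reach is approached as far as the arm can. A call is refused whole if a number of a shift passes 5 or a number of a turn 8.59, either way. A call with a gripper value outside its range is refused whole. The fingers move at their own pace and stop on an object; FORCE is the grip in N (left out, the last holds). Time passes only in rows, so rows that do not move let the fingers close. It gives the time, the measured TCP pose, the force, the opening and the grip force at its end, in the units of the state.
- ctrl.state(): the state, without advancing time (a new reading comes with each control period).
- ctrl.camera(name): name is "scene" or "top" or "wrist"; returns a dict with "image" (384x512x3 uint8, red, green, blue), "z_map" (384x512 float32, m along the optical axis (not along the pixel's ray), 0 where there is no reading), "fovy" (degrees; the focal length in pixels is half the picture's height over the tangent of half this angle, whatever the lens; pixels are square), "cx", "cy" (the principal point, pixels), "D" ([k1, k2, p1, p2, k3] as OpenCV has them; the pictures are not rectified), "position" and "attitude" of the camera in the world; the wrist camera has in their place "tool_from_camera" (4x4, takes a point from camera to tool coordinates, whose origin is the TCP and whose axes are the flange's). Camera axes: x right, y down, z forward; pixel columns grow to the right and rows downward; lengths in m; the calibration is good to about 2 mm. A picture is of the moment at which its call begins: read the wrist's pose just before it.
- ctrl.sign_off(): hands the job in; it is judged then, once.
Trained networks look in the newest picture that a camera, given by its name, has taken for a name from the list of things; names that differ only in an ending like _2 or _b are one class to them, and where a whole thing is asked for, a point or a joint stands for the part that bears it (a point fixed in the world has none). Each returns a list of dicts, best first, with "score" (0 to 1); they miss things now and then, are a little off and sometimes report something else, mostly with a low value. They report only what shows in the picture. A call takes as long as a camera call.
- ctrl.search_frame(label, camera): "location" ([x, y, z] in m, in world coordinates, good to about 4 mm: the middle of the surface that is visible of it).
- ctrl.outline_of(label, camera): "region" (384x512 bool, what is visible of it).
- ctrl.pinpoint(label, camera): "location" ([x, y, z] in m, in world coordinates, good to about 4 mm: a listed point, or the origin of a listed thing).
The state is a dict: "time": time; "joints": joint angles; "joint_velocities": joint speeds; "joint_torque": joint torques, N m; "tcp_pos": TCP position; "eef_rot": TCP orientation; "ft_force": force on the tool from outside, world axes, zero at the start; "torque": the same for the moment, N m; "opening": finger opening in m; "grip_force": force on a finger pad.
Only numpy, scipy, OpenCV 4.12 (cv2) and the standard library are available. Lean on these libraries where they do the work, as an engineer would, in place of code of your own. Each camera call takes 0.05 s, during which the arm holds its last target. There are 200 camera calls.

## Working session

There is one attempt and no reset: what is moved stays moved. The work goes in short steps, Python scripts to look and compute and a shell command to move; the robot and the scene stay as the last step left them, time stands still between calls to the robot, and variables do not carry over. Pictures are saved under pics/ and viewed, at most 10 in all, crops included, and the job is handed in when it is done.

```bash
ls; mkdir -p pics
cat > h.py <<'E'
import numpy as np, cv2, json
from cell import ctrl
from scipy.spatial.transform import Rotation as R
def K(c):
    f=c["image"].shape[0]/2/np.tan(np.radians(c["fovy"])/2)
    return np.array([[f,0,c["cx"]],[0,f,c["cy"]],[0,0,1]])
def save(c,n): cv2.imwrite("pics/"+n,c["image"][:,:,::-1])
E
python3 - <<'E'
from h import *
s=ctrl.state(); print(s["tcp_pos"],s["eef_rot"],s["time"],ctrl.grasp_offset)
ims=[]
for n in ["scene","top"]:
    c=ctrl.camera(n); ims.append(c["image"]); print(n,c["position"],c["attitude"],c["fovy"],c["D"])
    for l in ["hotplate","pan","handle_end","handle_mid","lid","pot","vice","vice_end","timer","timer_flat_end","key_face","crank","screwdriver","tape","wax_tin"]:
        r=ctrl.pinpoint(l,n)
        print(l,[(np.round(q["location"],3).tolist(),round(q["score"],2)) for q in r[:2]])
    save(c,n+"0.png")
print(ctrl.state()["time"])
E
```

```text
pics
[0.24823084 0.5728945  0.2378901 ] [-1.16456877e-04  2.02912013e-01  9.79196526e-01 -9.30139731e-04] 0.0 0.0187
scene [ 1.15419483 -0.67920224  0.94535015] [-0.3928808   0.84145029  0.3371038  -0.15481315] 56.636644878611364 [0.00928905 0.         0.         0.         0.        ]
hotplate [([0.593, 0.191, 0.004], 0.69)]
pan [([0.595, 0.062, 0.088], 0.56)]
handle_end [([0.395, 0.092, 0.145], 0.73)]
handle_mid [([0.463, 0.079, 0.141], 0.66)]
lid [([0.594, 0.063, 0.158], 0.58)]
pot [([0.585, 0.319, 0.087], 0.85)]
vice [([0.654, -0.252, -0.0], 0.7)]
vice_end [([0.657, -0.255, 0.042], 0.9)]
timer [([0.44, -0.344, 0.002], 0.7)]
timer_flat_end [([0.487, -0.371, 0.014], 0.91)]
key_face [([0.584, 0.318, 0.084], 0.68)]
crank [([0.312, 0.377, 0.0], 0.58)]
screwdriver [([0.564, -0.482, -0.002], 0.62)]
tape [([0.399, -0.56, 0.001], 0.57)]
wax_tin [([0.489, 0.566, 0.001], 0.76)]
top [1.53008281e-01 1.14397194e-03 1.73428885e+00] [-0.07414886  0.72057719 -0.6859509   0.06886087] 45.91719541137857 [0.05760165 0.         0.         0.         0.        ]
hotplate [([0.591, 0.192, 0.002], 0.64)]
pan [([0.597, 0.064, 0.083], 0.59)]
handle_end [([0.393, 0.092, 0.144], 0.81)]
handle_mid [([0.458, 0.079, 0.147], 0.67)]
lid [([0.596, 0.062, 0.162], 0.61)]
pot [([0.588, 0.317, 0.085], 0.7)]
vice [([0.654, -0.25, -0.002], 0.92)]
vice_end [([0.658, -0.254, 0.037], 0.84)]
timer [([0.44, -0.343, -0.001], 0.91)]
timer_flat_end [([0.486, -0.373, 0.018], 0.72), ([0.394, 0.092, 0.145], 0.28)]
key_face [([0.379, -0.313, 0.016], 0.44), ([0.313, 0.376, 0.0], 0.4)]
crank [([0.313, 0.376, -0.0], 0.63)]
screwdriver [([0.567, -0.486, 0.002], 0.5)]
tape [([0.402, -0.557, -0.002], 0.69)]
wax_tin [([0.494, 0.569, 0.003], 0.86)]
1.6
```

View pics/top0.png

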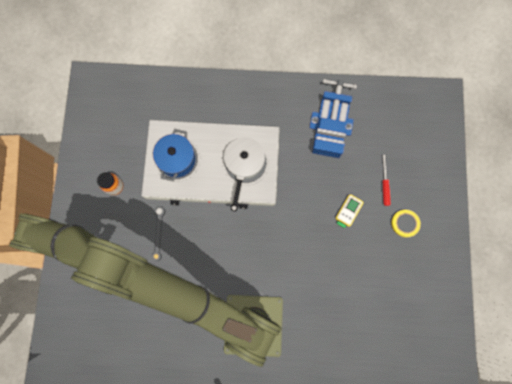

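View pics/scene0.png

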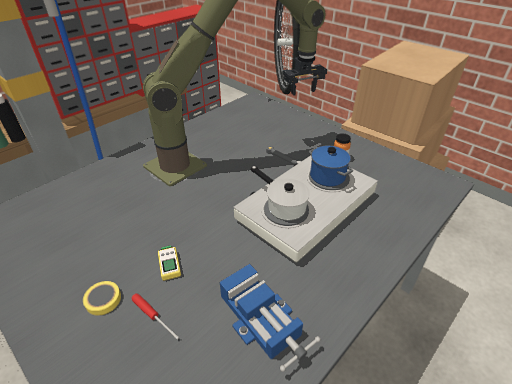

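```bash
cat >> h.py <<'E'
def cloud(c,mask,T=None):
    v,u=np.nonzero(mask&(c["z_map"]>0)); z=c["z_map"][v,u]
    p=cv2.undistortPoints(np.stack([u,v],1).astype(float)[:,None],K(c),np.array(c["D"],float))[:,0]
    P=np.c_[p*z[:,None],z]
    if T is None:
        q=np.array(c["attitude"]); return R.from_quat(q[[1,2,3,0]]).apply(P)+c["position"]
    return (T@np.c_[P,np.ones(len(P))].T)[:3].T
def toolT(c,s):
    T=np.eye(4); q=np.array(s["eef_rot"]); T[:3,:3]=R.from_quat(q[[1,2,3,0]]).as_matrix(); T[:3,3]=s["tcp_pos"]
    return T@np.array(c["tool_from_camera"])
def rect(P): # footprint: centre, size, yaw of the long side
    (c,wh,a)=cv2.minAreaRect((P[:,:2]*1000).astype(np.float32))
    return np.round(np.array(c)/1000,4),np.round(wh,1),round(a,1)
E
python3 - <<'E'
from h import *
for n in ["top","scene"]:
    c=ctrl.camera(n)
    for l in ["vice","timer","pot","hotplate","pan"]:
        r=ctrl.outline_of(l,n)
        if not r: print(l,"none");continue
        P=cloud(c,r[0]["region"]); print(n,l,len(P),rect(P),"z pct",np.round(np.percentile(P[:,2],[5,50,95,100]),3))
        if l=="vice":
            Q=P[(P[:,2]>.03)&(P[:,2]<.08)]; pts=[]
            for y in np.arange(-.30,-.20,.008):
                m=abs(Q[:,1]-y)<.006
                if m.sum()>3: pts.append((y,Q[m,0].min()))
            print(np.round(pts,3).tolist()); 
        if l=="timer": print(rect(P[(P[:,2]>.024)&(P[:,2]<.036)]))
        if l=="pot":
            d=np.hypot(P[:,0]-.587,P[:,1]-.318)
            for a,b in [(.015,.03),(.03,.05),(.05,.065),(.065,.075),(.075,.1)]:
                m=(d>a)&(d<b); print(a,b,np.round(np.percentile(P[m,2],[50,95]),3) if m.any() else 0)
E
```

```text
top vice 2204 (array([ 0.8152, -0.2773]), array([170.9, 331. ]), 81.8) z pct [0.009 0.054 0.078 0.085]
[[-0.3, 0.646], [-0.292, 0.646], [-0.284, 0.647], [-0.276, 0.649], [-0.268, 0.65], [-0.26, 0.652], [-0.252, 0.652], [-0.244, 0.653], [-0.236, 0.653], [-0.228, 0.658], [-0.22, 0.659], [-0.212, 0.659], [-0.204, 0.661]]
top timer 435 (array([0.4894, 0.5622]), array([68.6, 66.5]), 89.5) z pct [0.023 0.103 0.113 0.122]
(array([0.4782, 0.5463]), array([26.9, 69.3]), 52.2)
top pot 1595 (array([0.5996, 0.3215]), array([195.7, 145.3]), 26.6) z pct [0.106 0.182 0.195 0.219]
0.015 0.03 [0.19  0.207]
0.03 0.05 [0.187 0.194]
0.05 0.065 [0.182 0.188]
0.065 0.075 [0.174 0.183]
0.075 0.1 [0.159 0.173]
top hotplate 7095 (array([0.5981, 0.1977]), array([514.3, 350. ]), 89.4) z pct [0.065 0.074 0.083 0.181]
top pan 252 (array([0.4652, 0.0859]), array([ 39.3, 137.5]), 78.0) z pct [0.005 0.15  0.157 0.16 ]
scene vice 4618 (array([ 0.7791, -0.2671]), array([175.5, 348.5]), 81.3) z pct [0.011 0.053 0.077 0.08 ]
[[-0.3, 0.647], [-0.292, 0.65], [-0.284, 0.65], [-0.276, 0.653], [-0.268, 0.651], [-0.26, 0.654], [-0.252, 0.654], [-0.244, 0.656], [-0.236, 0.656], [-0.228, 0.659], [-0.22, 0.659], [-0.212, 0.662], [-0.204, 0.664]]
scene timer 633 (array([ 0.4277, -0.34  ]), array([ 66.2, 138.7]), 62.3) z pct [0.003 0.03  0.034 0.037]
(array([ 0.4347, -0.3427]), array([ 59.3, 123.6]), 62.0)
scene pot 1401 (array([0.5405, 0.3905]), array([161.3, 342.1]), 33.0) z pct [0.094 0.176 0.193 0.216]
0.015 0.03 [0.191 0.213]
0.03 0.05 [0.189 0.193]
0.05 0.065 [0.184 0.188]
0.065 0.075 [0.141 0.181]
0.075 0.1 [0.162 0.18 ]
scene hotplate 5973 (array([0.5574, 0.1896]), array([507.5, 373. ]), 89.9) z pct [0.035 0.076 0.086 0.164]
scene pan 632 (array([0.4774, 0.1097]), array([135.3, 394.2]), 66.6) z pct [0.094 0.133 0.155 0.164]
```

```bash
python3 -m creep '[[[1.5,-3.5,0],[0,0,1.1],1],[[1.5,-3.5,0],[0,0,1.1],1],[[1.5,-3.5,0],[0,0,1.1],1],[[1.5,-3.5,0],[0,0,1.1],1],[[1.5,-3.5,0],[0,0,1.1],1],[[1.5,-3.5,0],[0,0,1.1],1],[[1.5,-3.5,0],[0,0,1.1],1],[[1.5,-3.5,0],[0,0,1.1],1],[[1.5,-3.5,0],[0,0,1.1],1],[[1.5,-3.5,0],[0,0,1.1],1],[[1.5,-3.5,0],[0,0,1.1],1],[[1.5,-3.5,0],[0,0,1.1],1],[[1.5,-3.5,0],[0,0,1],1],[[1.5,-3.5,0],[0,0,1],1],[[0,0,0],[0,0,0],1],[[0,0,0],[0,0,0],1]]' 20
python3 - <<'E'
from h import *
s=ctrl.state(); c=ctrl.camera("wrist"); T=toolT(c,s); save(c,"w1.png")
for l in ["handle_end","handle_mid","pan"]:
    print(l,[(np.round(q["location"],4).tolist(),round(q["score"],2)) for q in ctrl.pinpoint(l,"wrist")[:2]])
P=cloud(c,np.ones(c["z_map"].shape,bool),T)
m=(P[:,2]>.146)&(P[:,2]<.16)&(P[:,0]<.52)&(P[:,0]>.38)&(abs(P[:,1]-.08)<.05); H=P[m]
print(len(H),rect(H) if len(H)>5 else 0, np.median(H[:,2]) if len(H) else 0)
y=R.from_quat(s["eef_rot"][[1,2,3,0]]).as_matrix()
print(s["tcp_pos"],np.degrees(np.arctan2(y[1,1],y[0,1])),y[:,2])
E
```

```text
time: 3.8
tcp_pos: [0.4587, 0.083, 0.2388]
eef_rot: [0.0, 0.073, 0.997, 0.0]
ft_force: [-0.1, 0.4, 0.7]
opening: 0.0882
grip_force: 0.0
handle_end [([0.3938, 0.0942, 0.1407], 0.98)]
handle_mid [([0.4622, 0.0827, 0.1483], 0.72), ([0.5968, 0.0654, 0.1592], 0.36)]
pan []
3809 (array([0.4589, 0.0815]), array([ 32.3, 131.6]), 77.8) 0.1518593117212803
[0.45870572 0.08297133 0.23879188] 81.62988046981758 [ 2.73628879e-04  4.15378425e-04 -9.99999876e-01]
```

```bash
python3 -m creep '[[[0,0,-3],[0,0,0],1],[[0,0,-3],[0,0,0],1],[[0,0,-2.5],[0,0,0],1],[[0,0,-1.4],[0,0,0],1],[[0,0,-0.5],[0,0,0],1],[[0,0,0],[0,0,0],0.6],[[0,0,0],[0,0,0],0.4],[[0,0,0],[0,0,0],0],[[0,0,0],[0,0,0],0],[[0,0,0],[0,0,0],0],[[0,0,0],[0,0,0],0],[[0,0,0],[0,0,0],0]]' 20
python3 - <<'E'
import numpy as np
r=0.138
p=np.array([.596,.0635]); a0=171.7
# arc, clockwise, 19 rows of 2 deg
for k in range(0,19,1):
    a,b=np.radians(a0-2*k),np.radians(a0-2*k-2)
    print(np.round(100*r*np.array([np.cos(b)-np.cos(a),np.sin(b)-np.sin(a)]),2).tolist())
E
```

```text
time: 5.2
tcp_pos: [0.4585, 0.0834, 0.1348]
eef_rot: [0.0, 0.072, 0.997, 0.0]
ft_force: [0.8, -0.5, -0.5]
opening: 0.0341
grip_force: 0.0
[0.08, 0.48]
[0.09, 0.47]
[0.11, 0.47]
[0.13, 0.46]
[0.14, 0.46]
[0.16, 0.45]
[0.17, 0.45]
[0.19, 0.44]
[0.21, 0.44]
[0.22, 0.43]
[0.24, 0.42]
[0.25, 0.41]
[0.26, 0.4]
[0.28, 0.39]
[0.29, 0.38]
[0.31, 0.37]
[0.32, 0.36]
[0.33, 0.35]
[0.34, 0.34]
```

Not closed yet; wait a few more rows.

```bash
python3 -m creep '[[[0,0,0],[0,0,0],0],[[0,0,0],[0,0,0],0],[[0,0,0],[0,0,0],0],[[0,0,0],[0,0,0],0],[[0,0,0],[0,0,0],0]]' 20
```

```text
time: 5.7
tcp_pos: [0.4583, 0.0833, 0.1347]
eef_rot: [-0.0, 0.072, 0.997, -0.0]
ft_force: [-0.2, -0.3, 1.7]
opening: 0.0199
grip_force: 20.0
```

```bash
python3 -m creep '[[[0.04,0.24,0],[0,0,-1],0],[[0.08,0.48,0],[0,0,-2],0],[[0.1,0.47,0],[0,0,-2],0],[[0.12,0.47,0],[0,0,-2],0],[[0.13,0.46,0],[0,0,-2],0],[[0.15,0.45,0],[0,0,-2],0],[[0.17,0.45,0],[0,0,-2],0],[[0.18,0.45,0],[0,0,-2],0],[[0.2,0.44,0],[0,0,-2],0],[[0.21,0.43,0],[0,0,-2],0],[[0.23,0.42,0],[0,0,-2],0],[[0.24,0.41,0],[0,0,-2],0],[[0.25,0.4,0],[0,0,-2],0],[[0.27,0.4,0],[0,0,-2],0],[[0.28,0.38,0],[0,0,-2],0],[[0.3,0.38,0],[0,0,-2],0],[[0.31,0.37,0],[0,0,-2],0],[[0.32,0.36,0],[0,0,-2],0],[[0.34,0.34,0],[0,0,-2],0],[[0.17,0.17,0],[0,0,-1],0]]'
python3 - <<'E'
from h import *
for n in ["top","scene"]:
    c=ctrl.camera(n)
    for l in ["hotplate","pan","handle_end","lid","pot"]:
        print(n,l,[(np.round(q["location"],3).tolist(),round(q["score"],2)) for q in ctrl.pinpoint(l,n)[:1]])
save(c,"s2.png"); print(ctrl.state()["ft_force"],ctrl.state()["time"])
E
```

```text
time: 7.7
tcp_pos: [0.4979, 0.1638, 0.1345]
eef_rot: [-0.001, 0.394, 0.919, -0.001]
ft_force: [-5.2, -3.1, 5.7]
opening: 0.0198
grip_force: 20.2
top hotplate []
top pan [([0.592, 0.063, 0.087], 0.48)]
top handle_end []
top lid [([0.591, 0.062, 0.161], 0.68)]
top pot [([0.586, 0.316, 0.086], 0.57)]
scene hotplate [([0.59, 0.189, 0.003], 0.7)]
scene pan [([0.594, 0.063, 0.088], 0.92)]
scene handle_end [([0.453, 0.208, 0.144], 0.92)]
scene lid [([0.589, 0.062, 0.159], 0.91)]
scene pot [([0.587, 0.317, 0.085], 0.69)]
[-5.65092108 -1.22320249  4.47774836] 8.3
```

View pics/s2.png

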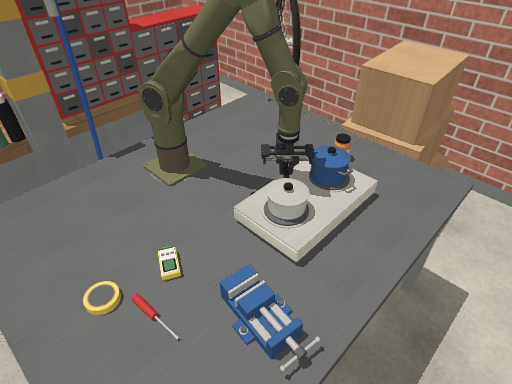

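```bash
python3 -m creep '[[[0,0,0],[0,0,0],0.5],[[0,0,0],[0,0,0],0.5],[[0,0,0],[0,0,0],0.6],[[0,0,0],[0,0,0],0.6],[[0,0,0.5],[0,0,0],0.6],[[0,0,2],[0,0,0],0.6],[[0,0,4],[0,0,0],0.6],[[0,0,4.5],[0,0,0],0.8],[[-0.6,-4.5,0],[0,0,1.5],1],[[-0.6,-4.5,0],[0,0,1.5],1],[[-0.6,-4.5,0],[0,0,1.5],1],[[-0.6,-4.5,0],[0,0,1.5],1],[[-0.6,-4.5,0],[0,0,1.5],1],[[-0.6,-4.5,-1],[0,0,1.5],1],[[-0.6,-4.5,-1],[0,0,1.5],1],[[-0.6,-4.5,-1],[0,0,1.5],1],[[-0.6,-4.5,-1],[0,0,1.5],1],[[-0.6,-4.5,-1],[0,0,1.5],1],[[-0.6,-4.5,-1],[0,0,1.5],1],[[0,0,0],[0,0,0],1]]'
python3 -m creep '[[[0,0,0],[0,0,0],1],[[0,0,0],[0,0,0],1]]'
python3 - <<'E'
from h import *
s=ctrl.state(); c=ctrl.camera("wrist"); T=toolT(c,s); save(c,"w2.png")
for l in ["timer","timer_flat_end","key_face","vice_end"]:
    print(l,[(np.round(q["location"],4).tolist(),round(q["score"],2)) for q in ctrl.pinpoint(l,"wrist")[:2]])
P=cloud(c,np.ones(c["z_map"].shape,bool),T)
H=P[(P[:,2]>.024)&(P[:,2]<.036)&(np.hypot(P[:,0]-.44,P[:,1]+.3435)<.085)]
print(len(H),rect(H), np.median(H[:,2]))
y=R.from_quat(s["eef_rot"][[1,2,3,0]]).as_matrix()
print(s["tcp_pos"],np.degrees(np.arctan2(y[1,1],y[0,1])))
c=ctrl.camera("top")
for l in ["pan","handle_end","lid","pot","hotplate"]:
    print(l,[(np.round(q["location"],4).tolist(),round(q["score"],2)) for q in ctrl.pinpoint(l,"top")[:1]])
E
```

```text
time: 10.3
tcp_pos: [0.4298, -0.3398, 0.1837]
eef_rot: [-0.001, 0.262, 0.965, -0.002]
ft_force: [0.1, 1.3, -0.1]
opening: 0.088
grip_force: 0.0
time: 10.5
tcp_pos: [0.434, -0.3302, 0.1851]
eef_rot: [0.0, 0.256, 0.967, 0.001]
ft_force: [-0.5, -0.1, 0.4]
opening: 0.0879
grip_force: 0.0
timer [([0.4404, -0.3431, -0.0006], 0.96)]
timer_flat_end [([0.4908, -0.3705, 0.0151], 0.92)]
key_face [([0.377, -0.315, 0.0162], 0.62), ([0.4903, -0.3724, 0.0175], 0.34)]
vice_end []
5572 (array([ 0.4336, -0.3419]), array([ 58.9, 118.6]), 62.2) 0.02943064425266434
[ 0.43404631 -0.33017746  0.18511241] 60.386573563838084
pan [([0.5923, 0.0649, 0.0837], 0.77)]
handle_end [([0.4533, 0.2088, 0.1421], 0.56)]
lid [([0.5936, 0.0643, 0.1613], 0.94)]
pot [([0.5879, 0.3168, 0.0872], 0.61)]
hotplate [([0.5943, 0.1924, 0.0017], 0.85)]
```

View pics/w2.png

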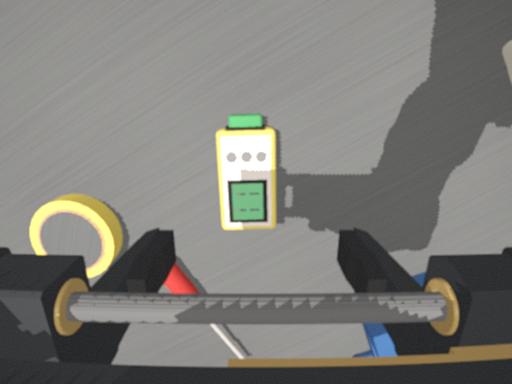

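```bash
python3 -m creep '[[[-0.2,-0.4,-3.5],[0,0,0.9],1],[[-0.2,-0.35,-4],[0,0,0.9],1],[[0,0,-4],[0,0,0],1],[[0,0,-3],[0,0,0],1],[[0,0,-2],[0,0,0],1],[[0,0,-1],[0,0,0],1],[[0,0,-0.4],[0,0,0],1],[[0,0,0],[0,0,0],0.8],[[0,0,0],[0,0,0],0.5],[[0,0,0],[0,0,0],0.5],[[0,0,0],[0,0,0],0.5],[[0,0,0],[0,0,0],0.5],[[0,0,0],[0,0,0],0.5],[[0,0,0],[0,0,0],0.5]]' 15
python3 - <<'E'
from h import *
c=ctrl.camera("scene")
for n in ["scene","top"]:
    c=ctrl.camera(n)
    for l in ["timer","timer_flat_end","vice_end","vice"]:
        print(n,l,[(np.round(q["location"],4).tolist(),round(q["score"],2)) for q in ctrl.pinpoint(l,n)[:1]])
s=ctrl.state();y=R.from_quat(s["eef_rot"][[1,2,3,0]]).as_matrix();print(np.degrees(np.arctan2(y[1,1],y[0,1])),s["tcp_pos"])
E
```

```text
time: 12.45
tcp_pos: [0.4298, -0.3396, 0.0066]
eef_rot: [0.001, 0.241, 0.97, -0.0]
ft_force: [-0.9, 0.2, 6.7]
opening: 0.06
grip_force: 15.0
scene timer [([0.438, -0.3428, 0.0014], 0.55)]
scene timer_flat_end [([0.4869, -0.3691, 0.0119], 0.69)]
scene vice_end [([0.5706, -0.4813, -0.0021], 0.58)]
scene vice [([0.6523, -0.2511, -0.0026], 0.86)]
top timer [([0.44, -0.3446, -0.0016], 0.59)]
top timer_flat_end [([0.4861, -0.3702, 0.0168], 0.53)]
top vice_end [([0.658, -0.2564, 0.0377], 0.62)]
top vice [([0.6526, -0.2489, -0.0032], 0.64)]
62.076800125563224 [ 0.42985414 -0.33956348  0.00656975]
```

```bash
python3 -m creep '[[[0,0,0.5],[0,0,0],0.5],[[0,0,1],[0,0,0],0.5],[[1,0.7,0.5],[0,0,1.5],0.5],[[1.8,1.4,0],[0,0,2.5],0.5],[[1.8,1.4,0],[0,0,2.5],0.5],[[1.8,1.4,0],[0,0,2.5],0.5],[[1.8,1.4,0],[0,0,2.5],0.5],[[1.8,1.4,0],[0,0,2.5],0.5],[[1.8,1.4,0],[0,0,2.5],0.5],[[1.8,1.0,0],[0,0,2.6],0.5],[[0,0,0],[0,0,0],0.5],[[0,0,0],[0,0,0],0.5]]'
python3 - <<'E'
from h import *
s=ctrl.state();y=R.from_quat(s["eef_rot"][[1,2,3,0]]).as_matrix();print(np.degrees(np.arctan2(y[1,1],y[0,1])),s["tcp_pos"],s["ft_force"])
c=ctrl.camera("wrist");save(c,"w3.png")
for n in ["wrist","top"]:
    if n=="top": c=ctrl.camera(n); save(c,"t3.png")
    P=cloud(c,np.ones(c["z_map"].shape,bool),toolT(c,s) if n=="wrist" else None)
    Q=P[(P[:,2]>.03)&(P[:,2]<.072)&(P[:,0]>.62)&(P[:,0]<.7)&(abs(P[:,1]+.255)<.06)]; pts=[]
    for yy in np.arange(-.30,-.21,.01):
        m=abs(Q[:,1]-yy)<.005
        if m.sum()>3: pts.append((yy,np.percentile(Q[m,0],15)))
    if len(pts)>3:
        k=np.polyfit(*np.array(pts).T,1); print(n,"yaw",-np.degrees(np.arctan(k[0])),"x at -.2525",np.polyval(k,-.2525))
    for l in ["timer","timer_flat_end","vice_end"]:
        print(n,l,[(np.round(q["location"],4).tolist(),round(q["score"],2)) for q in ctrl.pinpoint(l,n)[:1]])
E
```

```text
time: 14.2
tcp_pos: [0.5652, -0.2378, 0.0257]
eef_rot: [-0.0, 0.077, 0.997, -0.0]
ft_force: [-0.5, -0.5, -2.3]
opening: 0.0599
grip_force: 15.0
81.22139660725733 [ 0.56518239 -0.23780227  0.02569477] [-0.46896413 -0.5346491  -2.28513461]
wrist timer [([0.5785, -0.238, 0.0173], 0.85)]
wrist timer_flat_end [([0.6311, -0.2514, 0.0346], 0.71)]
wrist vice_end []
top timer [([0.5765, -0.2391, 0.0172], 0.44)]
top timer_flat_end [([0.6284, -0.2502, 0.0327], 0.56)]
top vice_end [([0.6613, -0.2582, 0.0379], 0.75)]
```

View pics/w3.png

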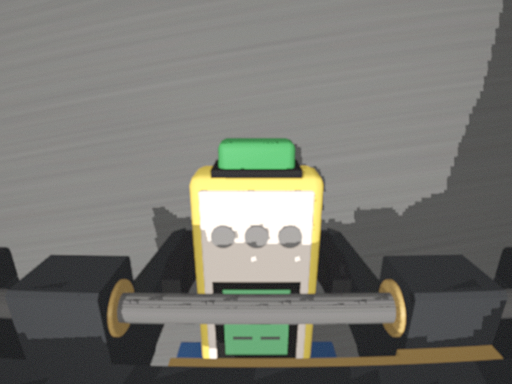

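```bash
python3 -m creep '[[[0,0,-0.7],[0,0,0],0.5],[[0,0,-0.7],[0,0,0],0.5],[[0,0,-0.3],[0,0,0],0.5],[[0,0,-0.15],[0,0,0],0.5],[[0.5,-0.08,0],[0,0,0],0.5],[[0.5,-0.08,0],[0,0,0],0.5],[[0.5,-0.08,0],[0,0,0],0.5],[[0.3,-0.05,0],[0,0,0],0.5],[[0.1,-0.01,0],[0,0,0],0.5],[[0,0,0],[0,0,0],0.5],[[0,0,0],[0,0,0],0.5]]'
python3 -m creep '[[[0.1,-0.02,0],[0,0,0],0.5],[[0.1,-0.01,0],[0,0,0],0.5],[[0.1,-0.02,0],[0,0,0],0.5],[[0,0,0],[0,0,0],0.5]]'
```

```text
time: 15.7
tcp_pos: [0.584, -0.2413, 0.0072]
eef_rot: [-0.0, 0.077, 0.997, 0.0]
ft_force: [-0.7, -0.8, -1.2]
opening: 0.0602
grip_force: 15.0
time: 16.1
tcp_pos: [0.5876, -0.2418, 0.0073]
eef_rot: [0.0, 0.077, 0.997, 0.0]
ft_force: [0.4, -0.6, -2.3]
opening: 0.0597
grip_force: 15.0
```

```bash
python3 -m creep '[[[0.1,-0.02,0],[0,0,0],0.5],[[0.1,-0.01,0],[0,0,0],0.5],[[0.1,-0.02,0],[0,0,0],0.5],[[0,0,0],[0,0,0],0.5]]'
python3 -m creep '[[[0.1,-0.02,0],[0,0,0],0.5],[[0.1,-0.01,0],[0,0,0],0.5],[[0,0,0],[0,0,0],0.5]]'
```

```text
time: 16.5
tcp_pos: [0.5899, -0.2422, 0.0071]
eef_rot: [-0.001, 0.077, 0.997, 0.0]
ft_force: [-0.6, 1.1, -2.8]
opening: 0.06
grip_force: 15.0
time: 16.8
tcp_pos: [0.5899, -0.2423, 0.0068]
eef_rot: [-0.003, 0.077, 0.997, 0.0]
ft_force: [-5.4, 0.8, 0.2]
opening: 0.0598
grip_force: 15.0
```

```bash
python3 -m creep '[[[0,0,-0.1],[0,0,0],0.5],[[0,0,0],[0,0,0],0.5],[[0,0,0],[0,0,0],1],[[0,0,0],[0,0,0],1],[[0,0,0],[0,0,0],1],[[0,0,0],[0,0,0],1],[[0,0,0],[0,0,0],1],[[0,0,1],[0,0,0],1],[[0,0,3],[0,0,0],1],[[-1,0.15,4],[0,0,0],0.5],[[-3,0.46,0],[0,0,0],0],[[-3,0.46,0],[0,0,0],0],[[-2,0.31,0],[0,0,0],0],[[0,0,0],[0,0,0],0],[[0,0,0],[0,0,0],0]]'
python3 - <<'E'
from h import *
s=ctrl.state();y=R.from_quat(s["eef_rot"][[1,2,3,0]]).as_matrix();print(np.degrees(np.arctan2(y[1,1],y[0,1])),s["tcp_pos"],s["ft_force"])
c=ctrl.camera("wrist");save(c,"w4.png")
for n in ["wrist","top","scene"]:
    if n!="wrist": c=ctrl.camera(n); save(c,n+"4.png")
    P=cloud(c,np.ones(c["z_map"].shape,bool),toolT(c,s) if n=="wrist" else None)
    H=P[(P[:,2]>.026)&(P[:,2]<.035)&(P[:,0]<.64)&(abs(P[:,1]+.245)<.05)&(P[:,0]>.5)]
    if len(H)>20: print(n,rect(H))
    for l in ["timer","timer_flat_end","key_face","vice_end"]:
        print(n,l,[(np.round(q["location"],4).tolist(),round(q["score"],2)) for q in ctrl.pinpoint(l,n)[:1]])
E
```

```text
time: 18.3
tcp_pos: [0.5036, -0.229, 0.0869]
eef_rot: [0.001, 0.077, 0.997, -0.0]
ft_force: [0.1, 0.3, -0.5]
opening: 0.0421
grip_force: 0.0
81.17851210203241 [ 0.50363401 -0.22901614  0.08694626] [ 0.13682779  0.33548537 -0.49988276]
wrist (array([ 0.5926, -0.2436]), array([ 57.6, 102.9]), 81.9)
wrist timer [([0.6021, -0.2418, -0.0034], 0.64)]
wrist timer_flat_end [([0.6563, -0.2553, 0.0169], 0.94)]
wrist key_face [([0.5283, -0.2352, 0.0162], 0.75)]
wrist vice_end []
top (array([ 0.6095, -0.2241]), array([17.8, 57.9]), 80.1)
top timer [([0.6011, -0.2423, 0.0002], 0.65)]
top timer_flat_end [([0.592, 0.0649, 0.0846], 0.49)]
top key_face [([0.4904, 0.5688, 0.0023], 0.32)]
top vice_end [([0.6621, -0.2541, 0.0356], 0.92)]
scene (array([ 0.5809, -0.243 ]), array([58.8, 91.1]), 81.7)
scene timer [([0.6026, -0.2424, 0.0037], 0.61)]
scene timer_flat_end [([0.6549, -0.2518, 0.0133], 0.73)]
scene key_face [([0.6001, -0.243, 0.0017], 0.41)]
scene vice_end [([0.6579, -0.2535, 0.044], 0.6)]
```

View pics/w4.png

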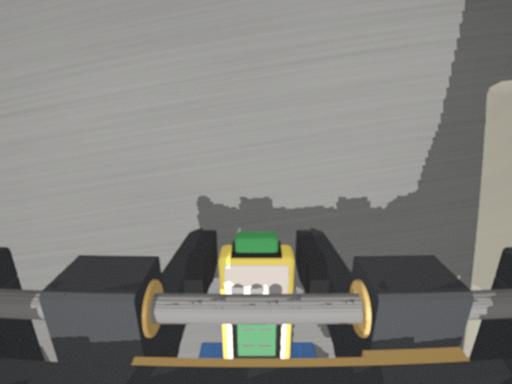

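View pics/scene4.png

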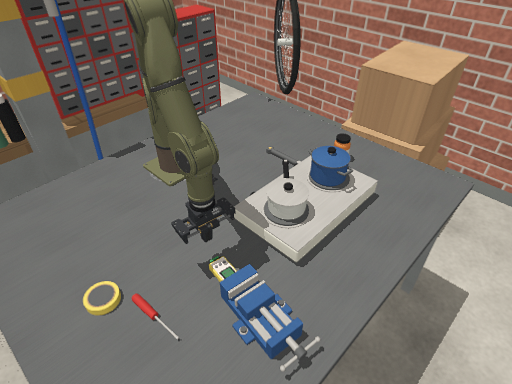

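```bash
python3 -m creep '[[[-0.5,0.08,-2],[0,0,0],0],[[0,0,-2],[0,0,0],0],[[0,0,-2],[0,0,0],0],[[0,0,-1],[0,0,0],0],[[0,0,-0.2],[0,0,0],0],[[0,0,0],[0,0,0],0],[[0.5,-0.08,0],[0,0,0],0],[[0.3,-0.05,0],[0,0,0],0],[[0.3,-0.05,0],[0,0,0],0],[[0.2,-0.03,0],[0,0,0],0],[[0,0,0],[0,0,0],0]]' 10
python3 -m creep '[[[0.2,-0.03,0],[0,0,0],0],[[0.2,-0.03,0],[0,0,0],0],[[0.2,-0.03,0],[0,0,0],0],[[0,0,0],[0,0,0],0]]'
```

```text
time: 20.15
tcp_pos: [0.5109, -0.2302, 0.0144]
eef_rot: [0.0, 0.077, 0.997, -0.0]
ft_force: [0.4, -0.5, -0.3]
opening: 0.0002
grip_force: 0.0
time: 20.55
tcp_pos: [0.5168, -0.231, 0.0142]
eef_rot: [0.0, 0.077, 0.997, 0.0]
ft_force: [1.0, -0.1, 0.0]
opening: 0.0003
grip_force: 0.0
```

```bash
python3 -m creep '[[[0.2,-0.03,0],[0,0,0],0],[[0.1,-0.02,0],[0,0,0],0],[[0.1,-0.01,0],[0,0,0],0],[[0,0,0],[0,0,0],0]]'
python3 -m creep '[[[0.1,-0.02,0],[0,0,0],0],[[0.1,-0.01,0],[0,0,0],0],[[0.1,-0.02,0],[0,0,0],0],[[0,0,0],[0,0,0],0]]'
```

```text
time: 20.95
tcp_pos: [0.5205, -0.2316, 0.0143]
eef_rot: [0.0, 0.077, 0.997, 0.0]
ft_force: [0.4, 1.0, 0.0]
opening: 0.0008
grip_force: 0.0
time: 21.35
tcp_pos: [0.5223, -0.2319, 0.0141]
eef_rot: [-0.001, 0.077, 0.997, 0.0]
ft_force: [-2.5, -0.0, 1.2]
opening: 0.0005
grip_force: 1.3
```

```bash
python3 -m creep '[[[0.1,-0.02,0],[0,0,0],0],[[0.1,-0.01,0],[0,0,0],0],[[0.1,-0.02,0],[0,0,0],0],[[0.1,-0.01,0],[0,0,0],0],[[0,0,0],[0,0,0],0]]'
python3 -m creep '[[[0.1,-0.02,0],[0,0,0],0],[[0.1,-0.01,0],[0,0,0],0],[[0.1,-0.02,0],[0,0,0],0],[[0,0,0],[0,0,0],0]]'
```

```text
time: 21.85
tcp_pos: [0.5266, -0.2326, 0.0141]
eef_rot: [-0.001, 0.077, 0.997, 0.0]
ft_force: [-5.0, 1.4, 2.7]
opening: 0.0006
grip_force: 2.6
time: 22.25
tcp_pos: [0.528, -0.2329, 0.014]
eef_rot: [-0.002, 0.077, 0.997, 0.0]
ft_force: [-7.1, 2.1, 4.4]
opening: 0.0005
grip_force: 3.8
```

```bash
python3 -m creep '[[[0.1,-0.02,0],[0,0,0],0],[[0.1,-0.02,0],[0,0,0],0],[[0,0,0],[0,0,0],0],[[0,0,0],[0,0,0],0],[[0,0,0],[0,0,0],0]]'
```

```text
time: 22.75
tcp_pos: [0.5281, -0.2329, 0.0139]
eef_rot: [-0.004, 0.077, 0.997, 0.0]
ft_force: [-9.8, 3.0, 7.6]
opening: 0.0008
grip_force: 5.3
```

```bash
python3 -m creep '[[[-0.3,0.05,0],[0,0,0],0],[[-0.4,0.06,0],[0,0,0],0],[[-0.8,0.12,0],[0,0,0],0],[[-1.5,0.23,0],[0,0,0],0],[[-2,0.3,0],[0,0,0],0],[[0,0,3],[0,0,0],0],[[-2,0,4],[0,0,0],0],[[-3,0,4],[0,0,0],0],[[0,0,0],[0,0,0],0],[[0,0,0],[0,0,0],0]]'
python3 - <<'E'
from h import *
for n in ["top","scene","wrist"]:
    c=ctrl.camera(n); save(c,n+"5.png")
    for l in ["timer","timer_flat_end","key_face","vice_end","pan","lid","handle_end","pot","crank","screwdriver","tape","wax_tin"][:4 if n=="wrist" else None]:
        print(n,l,[(np.round(q["location"],3).tolist(),round(q["score"],2)) for q in ctrl.pinpoint(l,n)[:1]])
E
```

```text
time: 23.75
tcp_pos: [0.4344, -0.2268, 0.1254]
eef_rot: [0.003, 0.077, 0.997, -0.001]
ft_force: [0.2, 0.5, -0.8]
opening: 0.0004
grip_force: 0.0
top timer [([0.601, -0.242, 0.0], 0.69)]
top timer_flat_end [([0.654, -0.251, 0.015], 0.81)]
top key_face [([0.653, -0.254, 0.013], 0.68)]
top vice_end [([0.657, -0.253, 0.039], 0.92)]
top pan [([0.593, 0.061, 0.083], 0.67)]
top lid [([0.59, 0.063, 0.158], 0.61)]
top handle_end [([0.455, 0.212, 0.143], 0.62)]
top pot [([0.591, 0.314, 0.085], 0.97)]
top crank [([0.312, 0.376, 0.002], 0.61)]
top screwdriver [([0.569, -0.481, -0.001], 0.53)]
top tape [([0.403, -0.557, -0.002], 0.87)]
top wax_tin [([0.494, 0.57, 0.002], 0.6)]
scene timer [([0.601, -0.242, 0.001], 0.75)]
scene timer_flat_end [([0.654, -0.251, 0.013], 0.63)]
scene key_face [([0.654, -0.254, 0.016], 0.74)]
scene vice_end [([0.659, -0.254, 0.04], 0.92)]
scene pan [([0.593, 0.063, 0.086], 0.96)]
scene lid [([0.587, 0.062, 0.157], 0.92)]
scene handle_end [([0.458, 0.212, 0.146], 0.81)]
scene pot [([0.585, 0.317, 0.088], 0.87)]
scene crank [([0.313, 0.373, 0.0], 0.48)]
scene screwdriver [([0.567, -0.482, -0.004], 0.69)]
scene tape [([0.401, -0.559, -0.0], 0.82)]
scene wax_tin [([0.489, 0.564, -0.001], 0.66)]
wrist timer [([0.602, -0.24, -0.002], 0.81)]
wrist timer_flat_end []
wrist key_face [([0.531, -0.239, 0.016], 0.44)]
wrist vice_end []
```

View pics/wrist5.png

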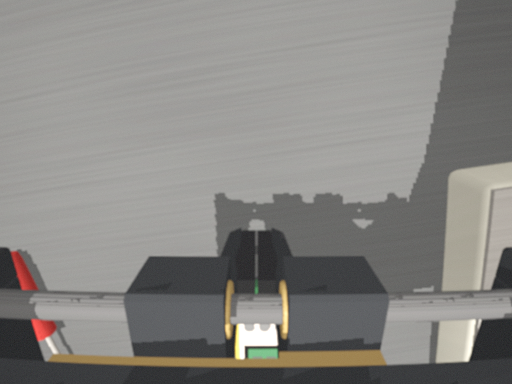

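View pics/top5.png

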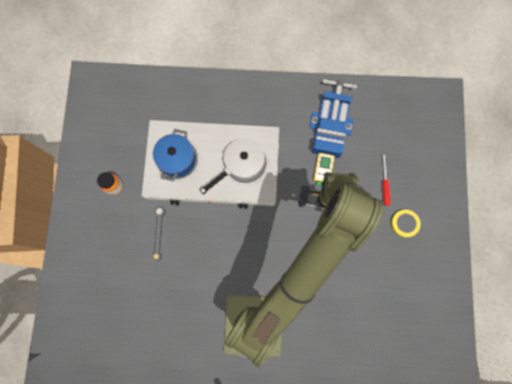

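The top picture shows the handle end over the hotplate at about (203,190). The timer is at (322,167), square against the vice, and the bystanders have not moved. In the wrist picture the gripper is clear of the timer, so I'm handing in.

```bash
python3 -c "
from cell import ctrl
print(ctrl.sign_off())"
```

```text
the job is handed in; nothing more can be done
None
```

The job is handed in, with no verdict returned: the cameras show the pan handle turned in over the hotplate clear of the pot and the timer square against the vice, and the start key was pressed until it stopped moving at about 10 N and then released.

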